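Pack the repair kit tray

ROBOT

A 6-joint arm with a two-finger parallel gripper is mounted at the origin on the work surface. World frame = base frame: x ahead of the robot, y to its left, z up, the work surface at z = 0. Lengths are in mm, angles in rad, forces in N, time in s.
With the tool pointing down it reaches from about 275 to 750 mm from the base axis. Payload 10.2 kg.
Tool frame: the origin (TCP) lies at the very end of the fingers, on their centre line; the grasp point (between the pads) lies 19 mm behind it; z points along the fingers, y is the line along which they close (so a half turn about z gives the same grasp; the last joint's range is limited). The gripper opens to 85 mm and grips with 20 to 120 N. Pads are 22 mm wide; open, the fingers measure 114 mm over their backs; the gripper's body (76 mm by 85 mm) begins 54 mm behind the grasp point. The pads swing forward as they close: fully open they stand 13 mm farther back than shut.
Start: joints at [1.003, 0.313, 1.498, -0, 1.331, -0.223], TCP at [177.467, 494.102, 231.294] pointing down, gripper open.
Joint ranges: [-2.94, 2.94], [-0.97, 2.17], [0.19, 2.56], [-1.23, 4.37], [0.02, 3.11], [-2.88, 2.88]. Speed limits (rad/s): [2.39, 2.39, 3.01, 3.14, 3.14, 3.14].

INTERFACE

Orientations are given as a unit quaternion [w, x, y, z].
In Python, from rig import * gives the robot as it stands. The module is installed in compiled form; this text tells all that it offers.
- The arm moves only by the shell command python3 -m crank 'ROWS' [FORCE]. ROWS is JSON, a list that holds one entry, the list of rows, each a list of 7 numbers: the shift along the tool's x, y, z in units of 25 mm (1.0 is 25 mm), then the turn, a rotation vector about the tool's x, y, z in units of 8 degrees (1.0 is 8 degrees), then the finger opening in mm, from 0 to 85.4. A call has exactly 8 rows; each row shifts and turns the commanded pose from where the row before left it, along the tool's axes as they then stand; what a row does not reach is not made up. A row lasts 1/10 s, in which the tool goes at most 50 mm and 8.59 degrees, less where a joint would pass 70% of its speed; a pose out of reach is approached as far as the arm can. A call is refused whole if a number of a shift passes 1 or a number of a turn 1, either way. A call with a gripper value outside its range is refused whole. The fingers move at their own pace and stop on an object; FORCE is the grip in N (left out, the last holds). Time passes only in rows, so rows that do not move let the fingers close, or fill a call up. It gives the time, the measured TCP pose, the force, the opening and the grip force at its end, in the units of the state.
- sense(): the state, without advancing time (a new reading comes with each control period).
- capture(name): name is "scene" or "top"; returns the picture (400x640x3 uint8, blue, green, red); there is no depth.
- camera_model(name): a dict with "fx", "fy", "cx", "cy" (pixels), "world_from_camera" (4x4, takes a point from camera to world coordinates). Camera axes: x right, y up, looking along -z (the intrinsics and any distortion apply to the point x, -y, -z); pixel columns grow to the right and rows downward; lengths in mm; the calibration is good to about 2 mm. A picture is of the moment at which its call begins. camera_model takes no time and is no camera call.
- finish_job(): hands the job in; it is judged then, once.
The state is a dict: "time_s": time; "joints": joint angles; "dq": joint speeds; "tau": joint torques, N m; "eef_pos": TCP position; "ee_rot": TCP orientation; "force": force on the tool from outside, world axes, zero at the start; "wrist_torque": the same for the moment, N m; "grip_width": opening from 0.0 (shut) to 1.0 (fully open); "grip_force": force on a finger pad.
Only numpy, scipy, OpenCV 4.12 (cv2) and the standard library are available. Lean on these libraries where they do the work, as an engineer would, in place of code of your own. Each camera call takes 0.05 s, during which the arm holds its last target. There are 200 camera calls.

TASK

Pack the parts for the power-supply repair into the long tray: stand the larger of the two can capacitors upright in the round cup, lay the longer of the two heat sinks fins up along the rectangular trough, stand the transformer upright on its foot in the square compartment, and lay the ring coil flat over the post. Each must sit fully down on the floor of its own holder. Leave the smaller capacitor and the shorter heat sink standing where they are.

Things in the scene. Friction and masses are not known exactly. Their poses are not given: they have to be found in the camera images.
- cap_big: the large can capacitor, loose, standing upright: black cylinder 35 mm across, 46 mm tall, bright metal top, 70 g. Origin: centre of its underside; z up. 
- sink_long: the long heat sink, loose: bright aluminium finned bar 72 mm long (its x axis), 26 mm wide (its y axis), 28 mm high, fins up, 90 g. Origin: centre of its underside; z up. 
- transformer: small mains transformer, loose: laminated steel core 46 mm long (x), 18 mm thick (y), 38 mm high, with a copper winding (30 mm along x, 36 mm across in y, from 6 to 32 mm above its underside, flat sides) and a 46 by 36 mm, 4 mm thick foot; 200 g. Stands on the foot. Origin: centre of its underside; z up. 
- coil: copper-wound ring coil, loose, lying flat: 50 mm outside diameter, 30 mm hole right through, 20 mm high, 60 g. Origin: centre of its underside; z up. 
- cap_small: the small can capacitor, loose, standing: same make as the large one but 25 mm across and 34 mm tall, 30 g. It does not belong in the tray. Origin: centre of its underside; z up. 
- sink_short: the short heat sink, loose: same profile as the long one (26 mm wide, 28 mm high) but only 40 mm long (x), 50 g. It does not belong in the tray. Origin: centre of its underside; z up. 
- cup: holder: black base with grey walls forming a round cup: 54 mm inside diameter, wall 4 mm thick, its rim 18 mm above the origin. Fixed in the tray; its base is 96 mm square, 4 mm thick. Origin: centre of the base's underside, about 4 mm above the table; z up; parts rest 4 mm above the origin. 
- trough: holder: black base with grey walls forming a rectangular trough: inside 88 mm long along its x axis and 44 mm wide along y, wall 4 mm thick, rim 18 mm above the origin. Fixed in the tray; its base is 96 mm square, 4 mm thick. Origin: centre of the base's underside, about 4 mm above the table; z up; parts rest 4 mm above the origin. 
- square: holder: black base with grey walls forming a square compartment: inside 64 by 64 mm, wall 4 mm thick, rim 18 mm above the origin. Fixed in the tray; its base is 96 mm square, 4 mm thick. Origin: centre of the base's underside, about 4 mm above the table; z up; parts rest 4 mm above the origin. 
- post: holder: bare black base without walls, with a steel post in the middle: 12 mm in diameter, its top 18 mm above the origin. Fixed in the tray; its base is 96 mm square, 4 mm thick. Origin: centre of the base's underside, about 4 mm above the table; z up; parts rest 4 mm above the origin. The coil's hole goes over the post.
Things that resemble listed ones, but are neither listed nor needed, are in the scene too. Several things have the shape of the coil; the one meant has the colours described above. What is shaped like the square but orange or yellow is not meant.

How it is judged (in metres and radians):
At the end, for the whole second after the job is handed in: Capacitor in cup, heat sink in trough, transformer in square, coil over post: each on its holder's floor (3 mm), tilt under 0.12 rad, at rest, centred within 12.5, 12, 20 and 11 mm. Small capacitor and short heat sink upright, at rest, within 20 mm of their start (z of cap_big in the frame of cup between 0.001 and 0.0075 m and angle between each of cap_big, sink_long, transformer, coil's own z axis and vertical below 0.12 rad and linear speed of each of cap_big, sink_long, transformer, coil, cap_small, sink_short below 0.02 m/s and horizontal distance between cap_big and cup below 0.0125 m and z of sink_long in the frame of trough between 0.001 and 0.0075 m and x of sink_long in the frame of trough between -0.012 and 0.012 m and y of sink_long in the frame of trough between -0.0125 and 0.0125 m and z of transformer in the frame of square between 0.001 and 0.0075 m and horizontal distance between transformer and square below 0.02 m and z of coil in the frame of post between 0.001 and 0.0075 m and horizontal distance between coil and post below 0.011 m and distance of each of cap_small, sink_short from where it was at the start of the episode below 0.02 m and angle between each of cap_small, sink_short's own z axis and vertical below 0.15 rad); the robot touches nothing.
It also fails if it takes over 102 s, if anything falls off the work surface, if the arm or the gripper's body presses on something with over 40 N, if the wrist force passes 120 N, or if a joint passes its speed limit or range.

## Working session

There is one attempt and no reset: what is moved stays moved. The work goes in short steps, Python scripts to look and compute and a shell command to move; the robot and the scene stay as the last step left them, time stands still between calls to the robot, and variables do not carry over. Pictures are saved under pics/ and viewed, at most 14 in all, crops included, and the job is handed in when it is done.

```bash
mkdir -p pics; python3 - <<'E'
from rig import *
import cv2
for n in ("scene","top"):
    im=capture(n); cv2.imwrite(f"pics/{n}0.png",im)
    m=camera_model(n); print(n,{k:(v if not hasattr(v,'tolist') else v.tolist()) for k,v in m.items()})
print(sense())
E
```

```text
scene {'fx': 398.7144696659763, 'fy': 398.7144696659763, 'cx': 322.45695591189104, 'cy': 198.42869654667342, 'world_from_camera': [[0.60912399509007, -0.6928972364293342, 0.38582558022259705, 927.4314500907834], [0.7930710850909085, 0.5337084585242627, -0.2935873554708783, -369.4162342166916], [-0.002492508423463496, 0.4848182144353144, 0.874611391621166, 895.6203196669254], [0.0, 0.0, 0.0, 1.0]]}
top {'fx': 395.8272990938707, 'fy': 395.8272990938707, 'cx': 320.0189563659409, 'cy': 196.26598289706575, 'world_from_camera': [[-0.03471342314315017, 0.978362662797447, -0.20396440448660108, 294.92157261019247], [-0.999394286336167, -0.03348087379682873, 0.009491655726185814, -48.635143871656375], [0.0024573750849665966, 0.20417034832142014, 0.9789322909037182, 1193.195853754194], [0.0, 0.0, 0.0, 1.0]]}
{'time_s': 0.1, 'joints': array([ 1.00259852e+00,  3.13380436e-01,  1.49834341e+00,  2.21969698e-05,
        1.33099284e+00, -2.23388419e-01]), 'dq': array([-1.76188650e-04,  3.17840656e-05, -3.00785159e-03,  6.53021200e-04,
       -1.35589231e-05, -1.07813068e-05]), 'tau': array([ 3.84452491e-03, -4.12896895e+01, -2.60141391e+01, -4.54117571e-05,
        3.07553244e-03, -4.17255956e-05]), 'eef_pos': array([177.33780016, 493.90768525, 230.80592848]), 'ee_rot': array([-2.26627092e-04,  1.71554464e-01,  9.85174477e-01, -5.14414393e-04]), 'force': array([ 0.58391312, -1.72603655, -0.44759759]), 'wrist_torque': array([ 0.03411073,  0.06356056, -0.01916703]), 'grip_force': 0.0, 'grip_width': 0.9995839174968}
```

View pics/scene0.png

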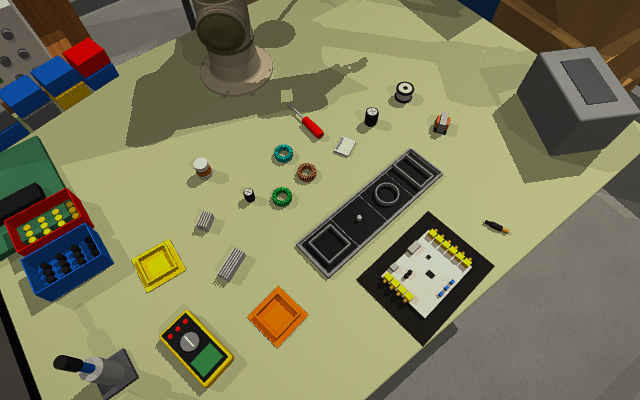

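View pics/top0.png

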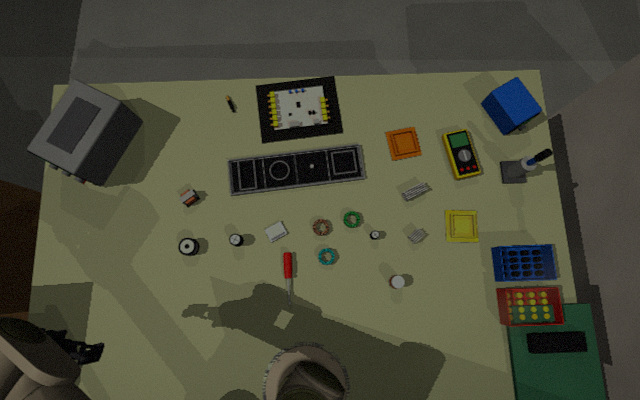

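```bash
python3 - <<'E'
import cv2
a=cv2.imread("pics/scene0.png")
cv2.imwrite("pics/s_a.png",cv2.resize(a[70:220,260:460],None,fx=4,fy=4,interpolation=cv2.INTER_CUBIC))
cv2.imwrite("pics/s_b.png",cv2.resize(a[140:290,180:380],None,fx=4,fy=4,interpolation=cv2.INTER_CUBIC))
a=cv2.imread("pics/top0.png")
b=cv2.convertScaleAbs(a,alpha=1.6,beta=0)
cv2.imwrite("pics/t_a.png",cv2.resize(b[140:265,170:310],None,fx=5.7142857,fy=4.8 and 4.8 if 0 else 4.7,interpolation=cv2.INTER_CUBIC) if 0 else cv2.resize(b[140:265,170:330],None,fx=4.8,fy=4.8,interpolation=cv2.INTER_CUBIC))
cv2.imwrite("pics/t_b.png",cv2.resize(b[140:265,290:450],None,fx=4.8,fy=4.8,interpolation=cv2.INTER_CUBIC))
E
```

```text
(no output)
```

View pics/s_a.png

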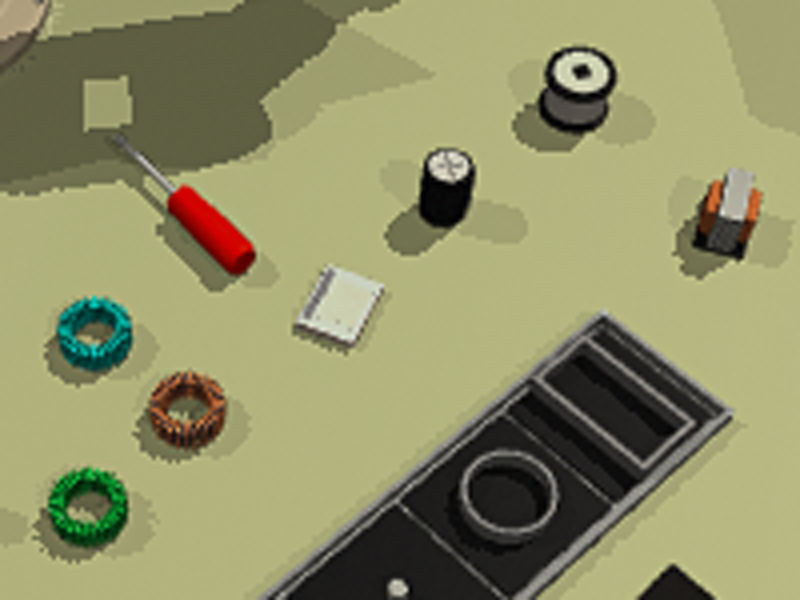

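View pics/s_b.png

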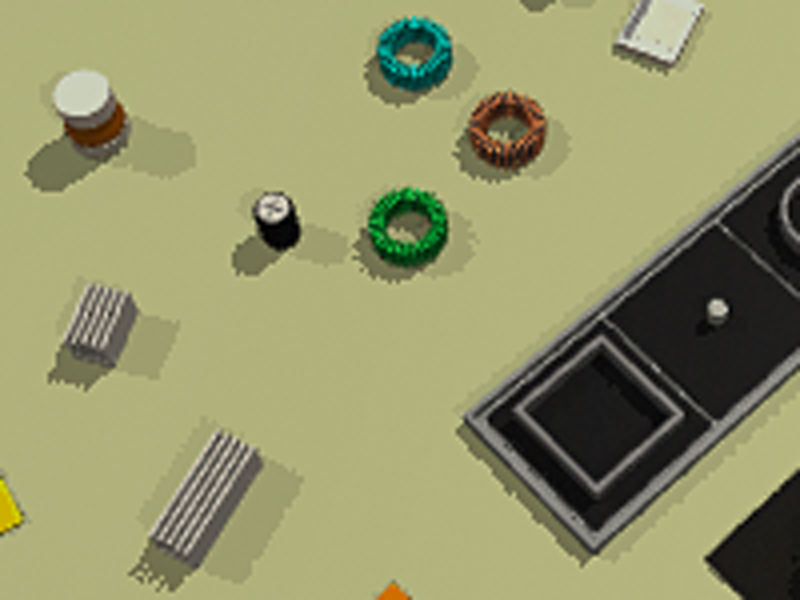

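View pics/t_a.png

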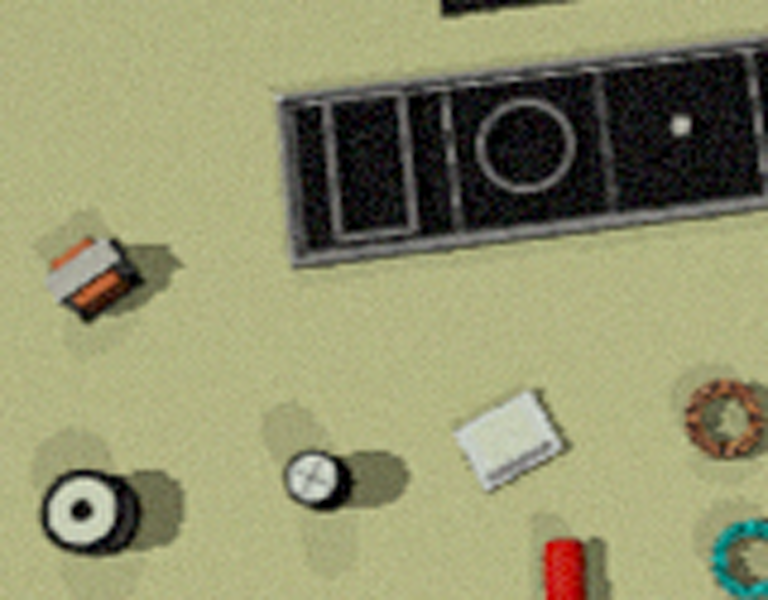

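View pics/t_b.png

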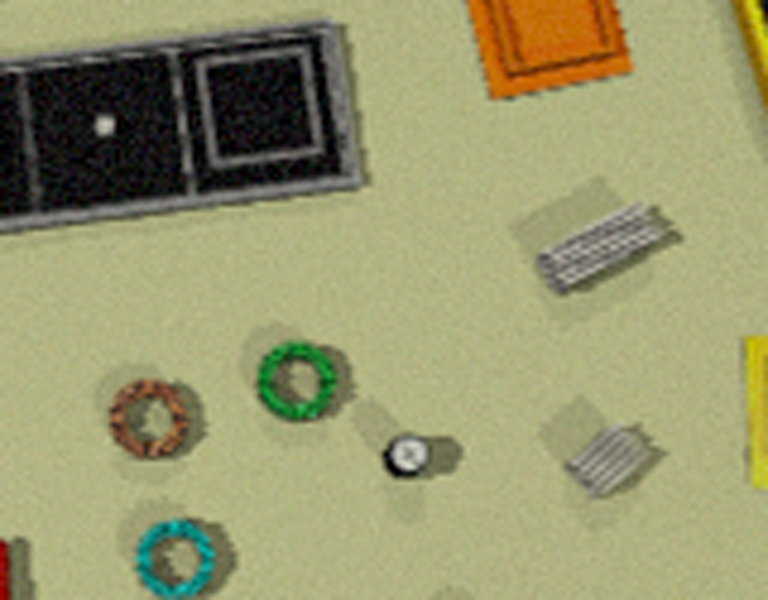

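The large capacitor is at scene (372,111), and the spool beside it at (404,92) is a decoy. The transformer is at scene (444,119), the copper coil at (307,171), the long sink at about (231,264), the trough at (414,170), the cup at (387,194), the post at (359,217) and the square at (330,243). Next I triangulate these from both views.

```bash
cat > h.py <<'E'
import numpy as np
from rig import *
from scipy.spatial.transform import Rotation as R
def ray(n,p):
    m=camera_model(n);W=np.array(m["world_from_camera"])
    d=np.array([(p[0]-m["cx"])/m["fx"],-(p[1]-m["cy"])/m["fy"],-1.]);d=W[:3,:3]@d
    return W[:3,3],d/np.linalg.norm(d)
def onz(n,p,z):
    o,d=ray(n,p);return o+d*(z-o[2])/d[2]
def tri(ps,pt):
    (a,u),(b,v)=ray("scene",ps),ray("top",pt)
    s=np.linalg.lstsq(np.c_[u,-v],b-a,rcond=None)[0]
    p,q=a+u*s[0],b+v*s[1];return (p+q)/2,np.linalg.norm(p-q)
def proj(n,X):
    m=camera_model(n);W=np.array(m["world_from_camera"]);c=(np.asarray(X)-W[:3,3])@W[:3,:3]
    return np.c_[m["fx"]*c[:,0]/-c[:,2]+m["cx"],m["fy"]*-c[:,1]/-c[:,2]+m["cy"]]
def u(c,o,s): return (o[0]+(c[0]+.5)/s-.5,o[1]+(c[1]+.5)/s-.5)
sa=lambda *c:u(c,(260,70),4); sb=lambda *c:u(c,(180,140),4)
ta=lambda *c:u(c,(170,140),4.8); tb=lambda *c:u(c,(290,140),4.8)
E
python3 - <<'E'
from h import *
np.set_printoptions(precision=1,suppress=True)
for n,s,t in [("capbig top",sa(449,166),ta(313,478)),("trafo top",sa(736,194),ta(86,270)),("trough rim",sa(616,401),ta(370,166)),
 ("cup rim",sa(508,496),ta(525,146)),("post",sa(397,587),ta(681,125)),("coil",sa(188,407),tb(149,419)),("square",sb(599.5,413),tb(261,108)),
 ("sinkL",sb(204,494),tb(602,247)),("sinkS",sb(103,317),tb(612,460)),("capS",sb(273,207),tb(408,453)),("teal",sb(415,50),tb(176,558)),("green",sb(408,225),tb(297,381))]:
    print(n,*tri(s,t))
def ang(n,p,q,z): d=onz(n,q,z)-onz(n,p,z); return np.degrees(np.arctan2(d[1],d[0])),np.hypot(*d[:2])
print("sink yaw",ang("top",tb(537,256),tb(645,203),28),ang("scene",sb(220,432),sb(152,538),28))
print("trafo yaw",ang("top",ta(47,278),ta(107,238),38),ang("scene",sa(728,168),sa(717,215),38))
print("trough yaw",ang("top",ta(325,100),ta(337,240),22),ang("top",ta(402,93),ta(415,232),22),ang("scene",sa(588,335),sa(697,425),22),ang("scene",sa(535,378),sa(645,468),22))
E
```

```text
capbig top [416.2 192.   45.7] 2.0947689992729788
trafo top [551.6 336.3  38.3] 3.9880442287638704
trough rim [617.6 163.9  18.9] 4.054812910046287
cup rim [627.4  63.6  15.2] 0.33832201862853445
post [636.  -36.7  22.3] 0.8920339101374105
coil [447.6 -57.6  13. ] 2.3967468342120535
square [ 645.5 -136.4   18.6] 2.912076404424098
sinkL [ 546.3 -348.1   19.1] 2.391192960226834
sinkS [ 411.8 -340.    22.6] 6.704553799835943
capS [ 418.  -215.7   34.6] 0.42328002893737765
teal [360.9 -71.3  15.2] 2.0572749815468026
green [ 468.2 -151.5   12.6] 1.8289887790125638
sink yaw (np.float64(-65.78836895520817), np.float64(77.67714884260127)) (np.float64(-63.7781207261258), np.float64(71.19483003941292))
trafo yaw (np.float64(-56.347215542788305), np.float64(43.680637151775514)) (np.float64(-55.52086774748924), np.float64(44.037318929440985))
trough yaw (np.float64(-174.86823512480854), np.float64(92.77029074829572)) (np.float64(-174.91503651667136), np.float64(92.26121249117986)) (np.float64(4.097634573151255), np.float64(95.02657174580023)) (np.float64(5.390793374154395), np.float64(94.03175581075764))
```

```bash
cat > ov.py <<'E'
from h import *
import cv2
def rz(a,P): c,s=np.cos(a),np.sin(a);return np.asarray(P,float)@np.array([[c,s,0],[-s,c,0],[0,0,1]])
def box(x,y,z0,z1): return [[[sx*x/2,sy*y/2,z] for sx,sy in ((1,1),(1,-1),(-1,-1),(-1,1))] for z in (z0,z1)]
def cir(d,z): return [[d/2*np.cos(t),d/2*np.sin(t),z] for t in np.linspace(0,2*np.pi,40)]
M={"cap":[cir(35,0),cir(35,46)],"sink":box(72,26,0,28),"tra":box(46,18,4,38)+box(46,36,0,4),"coil":[cir(50,0),cir(50,20),cir(30,20)]}
def tiles(poses,name,imgs,models=M,half=20,s=5):
    rows=[]
    for n,im in imgs.items():
        r=[]
        for k,(x,y,z,a) in poses.items():
            c=proj(n,[[x,y,z+15]])[0].astype(int);x0,y0=c-half
            t=cv2.resize(im[y0:y0+2*half,x0:x0+2*half],None,fx=s,fy=s,interpolation=cv2.INTER_CUBIC)
            t=cv2.convertScaleAbs(t,alpha=1.4)
            for P in models[k]:
                q=(proj(n,rz(a,P)+[x,y,z])-[x0,y0]+.5)*s-.5
                cv2.polylines(t,[np.round(q).astype(int)],True,(255,0,255),1)
            r.append(t)
        rows.append(np.hstack(r))
    cv2.imwrite(name,np.vstack(rows))
E
python3 - <<'E'
from ov import *
print(onz("scene",sb(204,494),28)[:2],onz("top",tb(602,247),28)[:2],onz("scene",sa(188,407),20)[:2],onz("top",tb(149,419),20)[:2],onz("scene",sa(736,194),38)[:2],onz("top",ta(86,270),38)[:2])
r=np.radians
tiles({"cap":(416,192,0,0),"sink":(545,-350,0,r(-65)),"tra":(551,336,0,r(-56)),"coil":(446,-58,0,0)},"pics/ov1.png",{n:cv2.imread(f"pics/{n}0.png") for n in("scene","top")})
E
```

```text
[ 550.68930036 -347.26237619] [ 543.91923106 -346.95661502] [451.93907941 -59.05375093] [446.12474516 -58.64082062] [552.20619698 338.63853432] [550.36524305 334.65385768]
```

View pics/ov1.png

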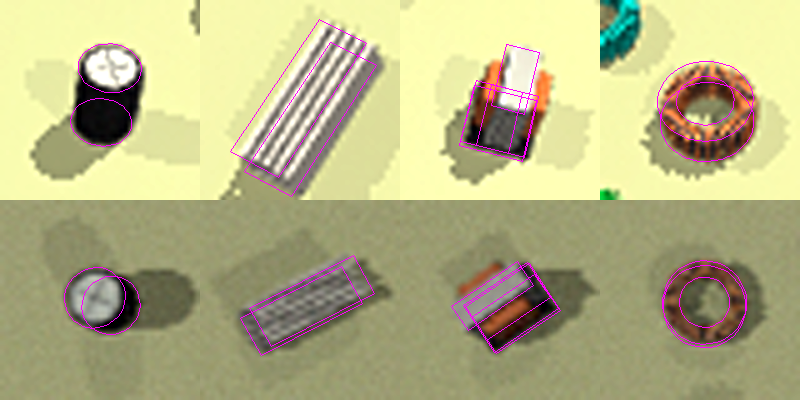

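The overlays match: the capacitor and coil fit well. The sink needs about +2 mm in x and y, and the transformer about +1 mm. First pick is the capacitor.

```bash
cat > go.py <<'E'
# go.py x y z [closing-axis deg]: total turn about tool z (units of 8 deg), then shift in tool axes after the turn (units of 25 mm)
import sys
from h import *
s=sense();w=s["ee_rot"];Q=R.from_quat([w[1],w[2],w[3],w[0]]);M=Q.as_matrix()
yaw=np.degrees(np.arctan2(M[1,1],M[0,1]))
a=[float(v) for v in sys.argv[1:]];tgt=a[3] if len(a)>3 else yaw
d=(tgt-yaw+90)%180-90           # half turn gives the same grasp; world turn d about +z = tool turn -d
t=np.radians(yaw+d);y=np.array([np.cos(t),np.sin(t),0]);x=np.array([y[1],-y[0],0])*np.sign(M[2,2]*-1);x=np.cross(y,[0,0,-1])
e=np.array(a[:3])-s["eef_pos"]
print("t%.2f"%s["time_s"],"pos",s["eef_pos"].round(1),"yaw%.1f"%yaw,"tilt%.2f"%np.degrees(np.arccos(-M[2,2])),"j6 %.2f"%s["joints"][5],"grip",s["grip_width"].round(3),s["grip_force"].round(1),"F",s["force"].round(1))
print("turn z %.2f units; shift x %.2f y %.2f z %.2f"%(-d/8,e@x/25,e@y/25,-e[2]/25))
E
python3 go.py 416 192 100; python3 go.py 546 -349 100 25
```

```text
Traceback (most recent call last):
  File "go.py", line 10, in <module>
    print("t%.2f"%s["time_s"],"pos",s["eef_pos"].round(1),"yaw%.1f"%yaw,"tilt%.2f"%np.degrees(np.arccos(-M[2,2])),"j6 %.2f"%s["joints"][5],"grip",s["grip_width"].round(3),s["grip_force"].round(1),"F",s["force"].round(1))
                                                                                                                                                  ^^^^^^^^^^^^^^^^^^^^^
AttributeError: 'float' object has no attribute 'round'
Traceback (most recent call last):
  File "go.py", line 10, in <module>
    print("t%.2f"%s["time_s"],"pos",s["eef_pos"].round(1),"yaw%.1f"%yaw,"tilt%.2f"%np.degrees(np.arccos(-M[2,2])),"j6 %.2f"%s["joints"][5],"grip",s["grip_width"].round(3),s["grip_force"].round(1),"F",s["force"].round(1))
                                                                                                                                                  ^^^^^^^^^^^^^^^^^^^^^
AttributeError: 'float' object has no attribute 'round'
```

```bash
sed -i 's/s\["grip_width"\].round(3),s\["grip_force"\].round(1)/round(float(s["grip_width"]),3),round(float(s["grip_force"]),1)/; s/x=np.array(\[y\[1\].*;x=np/x=np/' go.py
python3 go.py 416 192 100; python3 go.py 546 -349 100 25|tail -1
```

```text
t0.10 pos [177.3 493.9 230.8] yaw70.2 tilt0.06 j6 -0.22 grip 1.0 0.0 F [ 0.6 -1.7 -0.4]
turn z -0.00 units; shift x -13.07 y -8.14 z 5.23
turn z 5.66 units; shift x -36.79 y -0.88 z 5.23
```

```bash
python3 -m crank '[[[-0.93,-0.58,0.3,0,0,0,60],[-0.93,-0.58,0.3,0,0,0,60],[-0.93,-0.58,0.3,0,0,0,60],[-0.93,-0.58,0.3,0,0,0,60],[-0.93,-0.58,0.3,0,0,0,60],[-0.93,-0.58,0.3,0,0,0,60],[-0.93,-0.58,0.3,0,0,0,60],[-0.93,-0.58,0.3,0,0,0,60]]]'
python3 -m crank '[[[-0.93,-0.58,0.4,0,0,0,60],[-0.93,-0.58,0.4,0,0,0,60],[-0.93,-0.58,0.4,0,0,0,60],[-0.93,-0.58,0.4,0,0,0,60],[-0.93,-0.58,0.4,0,0,0,60],[-0.93,-0.58,0.4,0,0,0,60],[0,0,0.2,0,0,0,60],[0,0,0,0,0,0,60]]]'
python3 go.py 416 192 18
```

```text
time_s: 0.9
eef_pos: [313.7, 321.0, 170.8]
ee_rot: [-0.0, 0.172, 0.985, -0.0]
force: [0.0, 0.8, -0.2]
grip_width: 0.703
grip_force: 0.0
time_s: 1.7
eef_pos: [414.7, 192.8, 105.5]
ee_rot: [-0.001, 0.172, 0.985, -0.0]
force: [0.1, -1.4, 0.4]
grip_width: 0.7
grip_force: 0.0
t1.70 pos [414.7 192.8 105.5] yaw70.2 tilt0.12 j6 -1.05 grip 0.7 0.0 F [ 0.1 -1.4  0.4]
turn z -0.00 units; shift x -0.06 y -0.01 z 3.50
```

```bash
python3 -m crank '[[[-0.06,0,0.8,0,0,0,60],[0,0,0.8,0,0,0,60],[0,0,0.8,0,0,0,60],[0,0,0.8,0,0,0,60],[0,0,0.3,0,0,0,60],[0,0,0,0,0,0,25],[0,0,0,0,0,0,25],[0,0,0,0,0,0,25]]]' 40
python3 -m crank '[[[0,0,0,0,0,0,25],[0,0,0,0,0,0,25],[0,0,-0.4,0,0,0,25],[0,0,-0.6,0,0,0,25],[0,0,-0.6,0,0,0,25],[0,0,-0.6,0,0,0,25],[0,0,-0.4,0,0,0,25],[0,0,0,0,0,0,25]]]'
python3 go.py 627 64 85
```

```text
time_s: 2.5
eef_pos: [417.1, 192.8, 19.7]
ee_rot: [0.001, 0.171, 0.985, 0.0]
force: [-0.0, -0.1, -0.3]
grip_width: 0.397
grip_force: 39.8
time_s: 3.3
eef_pos: [417.3, 192.6, 85.2]
ee_rot: [0.001, 0.172, 0.985, 0.0]
force: [-0.6, 0.6, -1.0]
grip_width: 0.396
grip_force: 39.9
t3.30 pos [417.3 192.6  85.2] yaw70.2 tilt0.15 j6 -1.05 grip 0.396 39.9 F [-0.6  0.6 -1. ]
turn z -0.00 units; shift x -9.63 y -2.01 z 0.01
```

```bash
python3 - <<'E'
from h import *
from scipy.optimize import least_squares
np.set_printoptions(precision=1,suppress=True)
S=[sa(616,401),sa(508,496),sa(397,587),sb(599.5,413)];T=[ta(370,166),ta(525,146),ta(681,125),tb(261,108)]
f=lambda p:np.c_[p[0]+np.array([-150,-50,50,150])*p[2],p[1]+np.array([-150,-50,50,150])*p[3],[22]*4]
r=least_squares(lambda p:np.r_[(proj("scene",f(p))-S).ravel(),(proj("top",f(p))-T).ravel()],[630,10,0.09,-1])
print(f(r.x),np.hypot(*r.x[2:])*100,np.degrees(np.arctan2(r.x[2],-r.x[3])));print(r.fun.reshape(2,4,2))
for s,t in zip(S,T): print(onz("scene",s,22),onz("top",t,22))
E
```

```text
[[ 618.1  162.4   22. ]
 [ 627.4   62.8   22. ]
 [ 636.6  -36.9   22. ]
 [ 645.8 -136.6   22. ]] 100.11391290653768 5.285803755069441
[[[-0.8 -0.1]
  [ 0.  -1.1]
  [-0.1  0.3]
  [-0.6 -0.3]]

 [[-0.3 -0.8]
  [ 0.  -0.6]
  [-0.1 -0.2]
  [-0.3 -0.6]]]
[619.6 164.   22. ] [615.5 161.6  22. ]
[629.8  60.4  22. ] [625.3  62.8  22. ]
[636.1 -36.2  22. ] [635.9 -37.1  22. ]
[ 647.3 -136.    22. ] [ 643.8 -137.4   22. ]
```

```bash
python3 -m crank '[[[-0.9,-0.2,0,0,0,0,25],[-0.9,-0.2,0,0,0,0,25],[-0.9,-0.2,0,0,0,0,25],[-0.9,-0.2,0,0,0,0,25],[-0.9,-0.2,0,0,0,0,25],[-0.9,-0.2,0,0,0,0,25],[-0.9,-0.2,0,0,0,0,25],[-0.9,-0.2,0,0,0,0,25]]]'
python3 -m crank '[[[-0.9,-0.2,0,0,0,0,25],[-0.9,-0.2,0,0,0,0,25],[-0.6,-0.1,0,0,0,0,25],[0,0,0,0,0,0,25],[0,0,0.7,0,0,0,25],[0,0,0.7,0,0,0,25],[0,0,0,0,0,0,25],[0,0,0,0,0,0,25]]]'
python3 go.py 627.4 62.8 28.5
```

```text
time_s: 4.1
eef_pos: [572.8, 93.4, 82.9]
ee_rot: [-0.001, 0.172, 0.985, -0.0]
force: [-0.0, -0.2, -1.5]
grip_width: 0.394
grip_force: 39.9
time_s: 4.9
eef_pos: [624.3, 62.4, 48.9]
ee_rot: [-0.0, 0.171, 0.985, -0.0]
force: [1.0, 0.2, 0.5]
grip_width: 0.398
grip_force: 39.9
t4.90 pos [624.3  62.4  48.9] yaw70.3 tilt0.04 j6 -1.31 grip 0.398 39.9 F [1.  0.2 0.5]
turn z -0.00 units; shift x -0.11 y 0.06 z 0.82
```

```bash
python3 - <<'E'
from ov import *
im=capture("scene"); c=cv2.resize(im[120:260,330:500],None,fx=4,fy=4,interpolation=cv2.INTER_CUBIC)
cv2.imwrite("pics/c1.png",c)
E
```

```text
(no output)
```

View pics/c1.png

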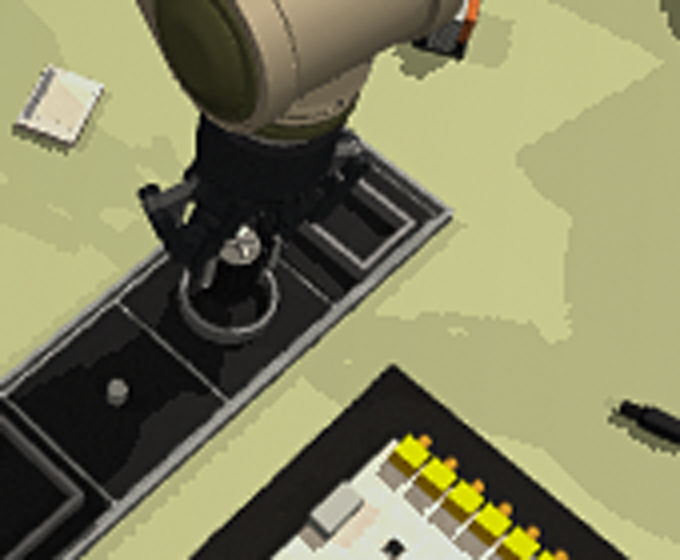

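The picture shows the capacitor hanging over the cup, with its top at scene (390,181) and the arm clear of everything else. I'll correct the position slightly, lower it and release.

```bash
python3 -c "
from h import *
print(onz('scene',(330+240.5/4-.5,120+245.5/4-.5),75.2))"
python3 -m crank '[[[-0.1,0.05,0,0,0,0,25],[0,0,0.3,0,0,0,25],[0,0,0.3,0,0,0,25],[0,0,0.2,0,0,0,25],[0,0,0,0,0,0,25],[0,0,0,0,0,0,25],[0,0,0,0,0,0,25],[0,0,0,0,0,0,25]]]'
python3 go.py 627.4 62.8 28
```

```text
[625.93944199  63.70763374  75.2       ]
time_s: 5.75
eef_pos: [627.5, 62.3, 28.7]
ee_rot: [-0.0, 0.172, 0.985, -0.0]
force: [-0.1, -0.5, -1.7]
grip_width: 0.395
grip_force: 40.0
t5.75 pos [627.5  62.3  28.7] yaw70.2 tilt0.01 j6 -1.31 grip 0.395 40.0 F [-0.1 -0.5 -1.7]
turn z -0.00 units; shift x 0.01 y 0.02 z 0.03
```

```bash
python3 -m crank '[[[0,0,0.02,0,0,0,42],[0,0,0,0,0,0,46],[0,0,0,0,0,0,50],[0,0,0,0,0,0,56],[0,0,-0.6,0,0,0,60],[0,0,-1,0,0,0,60],[0,0,-1,0,0,0,60],[0,0,-1,0,0,0,60]]]'
python3 go.py 552 337 95 124; python3 go.py 552 337 95 34|tail -1
```

```text
time_s: 6.55
eef_pos: [627.6, 62.3, 120.6]
ee_rot: [0.001, 0.172, 0.985, 0.0]
force: [0.4, -0.4, -0.7]
grip_width: 0.703
grip_force: 0.0
t6.55 pos [627.6  62.3 120.6] yaw70.2 tilt0.07 j6 -1.31 grip 0.703 0.0 F [ 0.4 -0.4 -0.7]
turn z -6.72 units; shift x -3.64 y 10.80 z 1.02
turn z 4.53 units; shift x 10.80 y 3.64 z 1.02
```

```bash
python3 -m crank '[[[0,0,0,0,0,-0.84,70],[0,0,0,0,0,-0.84,70],[0,0,0,0,0,-0.84,70],[0,0,0,0,0,-0.84,70],[0,0,0,0,0,-0.84,70],[0,0,0,0,0,-0.84,70],[0,0,0,0,0,-0.84,70],[0,0,0,0,0,-0.84,70]]]'
python3 -m crank '[[[-0.3,0.9,0,0,0,0,70],[-0.3,0.9,0,0,0,0,70],[-0.3,0.9,0,0,0,0,70],[-0.3,0.9,0,0,0,0,70],[-0.3,0.9,0,0,0,0,70],[-0.3,0.9,0,0,0,0,70],[-0.3,0.9,0,0,0,0,70],[-0.3,0.9,0,0,0,0,70]]]'
python3 -m crank '[[[-0.3,0.9,0,0,0,0,70],[-0.3,0.9,0,0,0,0,70],[-0.3,0.9,0.2,0,0,0,70],[-0.3,0.9,0.2,0,0,0,70],[0,0,0.2,0,0,0,70],[0,0,0.2,0,0,0,70],[0,0,0.2,0,0,0,70],[0,0,0,0,0,0,70]]]'
python3 go.py 552 337 18 124
```

```text
time_s: 7.35
eef_pos: [627.7, 62.3, 119.6]
ee_rot: [0.001, -0.295, 0.956, -0.0]
force: [0.6, 0.2, -0.2]
grip_width: 0.817
grip_force: 0.0
time_s: 8.15
eef_pos: [576.5, 246.1, 119.7]
ee_rot: [0.001, -0.292, 0.956, -0.0]
force: [0.4, 0.1, 0.0]
grip_width: 0.821
grip_force: 0.0
time_s: 8.95
eef_pos: [551.2, 335.5, 92.8]
ee_rot: [-0.001, -0.292, 0.956, -0.0]
force: [0.6, -0.4, -0.6]
grip_width: 0.817
grip_force: 0.0
t8.95 pos [551.2 335.5  92.8] yaw123.9 tilt0.06 j6 -1.80 grip 0.817 0.0 F [ 0.6 -0.4 -0.6]
turn z -0.01 units; shift x -0.06 y 0.03 z 2.99
```

```bash
python3 -m crank '[[[0,0.03,0.6,0,0,0,70],[0,0,0.8,0,0,0,70],[0,0,0.8,0,0,0,70],[0,0,0.5,0,0,0,70],[0,0,0.27,0,0,0,70],[0,0,0,0,0,0,70],[0,0,0,0,0,0,60],[0,0,0,0,0,0,52]]]' 50
python3 -m crank '[[[0,0,0,0,0,0,40],[0,0,0,0,0,0,35],[0,0,0,0,0,0,35],[0,0,0,0,0,0,35],[0,0,-0.3,0,0,0,35],[0,0,-0.7,0,0,0,35],[0,0,-1,0,0,0,35],[0,0,-1,0,0,0,35]]]'
python3 go.py 645.8 -136.6 86 95
```

```text
time_s: 9.75
eef_pos: [551.2, 337.3, 20.0]
ee_rot: [0.001, -0.292, 0.956, 0.0]
force: [0.1, -0.1, 0.2]
grip_width: 0.607
grip_force: 0.0
time_s: 10.55
eef_pos: [550.3, 337.0, 94.7]
ee_rot: [-0.001, -0.292, 0.956, -0.0]
force: [1.1, 0.4, -1.6]
grip_width: 0.526
grip_force: 51.7
t10.55 pos [550.3 337.   94.7] yaw124.0 tilt0.08 j6 -1.80 grip 0.526 51.7 F [ 1.1  0.4 -1.6]
turn z 3.63 units; shift x -2.16 y -19.20 z 0.35
```

```bash
python3 -m crank '[[[0,0,0,0,0,0.91,35],[0,0,0,0,0,0.91,35],[0,0,0,0,0,0.91,35],[0,0,0,0,0,0.9,35],[-0.1,-0.5,0,0,0,0,35],[-0.1,-0.9,0,0,0,0,35],[-0.1,-1,0,0,0,0,35],[-0.1,-1,0,0,0,0,35]]]'
python3 -m crank '[[[-0.1,-1,0,0,0,0,35],[-0.1,-1,0,0,0,0,35],[-0.1,-1,0,0,0,0,35],[-0.1,-1,0,0,0,0,35],[-0.1,-1,0,0,0,0,35],[-0.1,-1,0,0,0,0,35],[-0.1,-1,0,0,0,0,35],[-0.1,-1,0,0,0,0,35]]]'
python3 -m crank '[[[-0.1,-1,0,0,0,0,35],[-0.1,-1,0,0,0,0,35],[-0.1,-1,0,0,0,0,35],[-0.1,-1,0,0,0,0,35],[-0.1,-1,0,0,0,0,35],[-0.1,-0.8,0,0,0,0,35],[0,-0.5,0,0,0,0,35],[0,0,0,0,0,0,35]]]'
python3 go.py 645.8 -136.6 29 95
```

```text
time_s: 11.35
eef_pos: [568.1, 251.6, 94.0]
ee_rot: [-0.0, -0.045, 0.999, -0.0]
force: [1.0, 0.0, -2.6]
grip_width: 0.523
grip_force: 51.7
time_s: 12.15
eef_pos: [605.1, 53.9, 94.1]
ee_rot: [-0.0, -0.045, 0.999, -0.0]
force: [0.6, -0.3, -0.9]
grip_width: 0.52
grip_force: 51.7
time_s: 12.95
eef_pos: [633.7, -101.3, 93.9]
ee_rot: [-0.0, -0.043, 0.999, -0.0]
force: [0.1, -0.1, -1.1]
grip_width: 0.527
grip_force: 51.7
t12.95 pos [ 633.7 -101.3   93.9] yaw94.9 tilt0.01 j6 -2.00 grip 0.527 51.7 F [ 0.1 -0.1 -1.1]
turn z -0.01 units; shift x -0.36 y -1.45 z 2.60
```

```bash
python3 -m crank '[[[-0.18,-0.7,0,0,0,0,35],[-0.18,-0.7,0,0,0,0,35],[0,0,0.5,0,0,0,35],[0,0,0.6,0,0,0,35],[0,0,0.6,0,0,0,35],[0,0,0.4,0,0,0,35],[0,0,0.2,0,0,0,35],[0,0,0,0,0,0,35]]]'
python3 go.py 645.8 -136.6 28 95
```

```text
time_s: 13.75
eef_pos: [645.5, -133.5, 35.7]
ee_rot: [-0.001, -0.043, 0.999, 0.0]
force: [-0.5, -0.2, -1.9]
grip_width: 0.529
grip_force: 51.8
t13.75 pos [ 645.5 -133.5   35.7] yaw95.0 tilt0.08 j6 -2.04 grip 0.529 51.8 F [-0.5 -0.2 -1.9]
turn z -0.00 units; shift x -0.00 y -0.12 z 0.31
```

```bash
python3 -m crank '[[[0,-0.12,0.1,0,0,0,35],[0,0,0.12,0,0,0,35],[0,0,0.05,0,0,0,35],[0,0,0,0,0,0,35],[0,0,0,0,0,0,35],[0,0,0,0,0,0,35],[0,0,0,0,0,0,35],[0,0,0,0,0,0,35]]]'
python3 go.py 645.8 -136.6 28 95
```

```text
time_s: 14.55
eef_pos: [646.1, -136.9, 29.9]
ee_rot: [0.0, -0.043, 0.999, -0.0]
force: [0.3, -0.5, -1.7]
grip_width: 0.525
grip_force: 51.8
t14.55 pos [ 646.1 -136.9   29.9] yaw95.0 tilt0.01 j6 -2.04 grip 0.525 51.8 F [ 0.3 -0.5 -1.7]
turn z -0.00 units; shift x 0.01 y 0.01 z 0.08
```

```bash
python3 -m crank '[[[0,0,0.04,0,0,0,35],[0,0,0.03,0,0,0,35],[0,0,0,0,0,0,35],[0,0,0,0,0,0,48],[0,0,0,0,0,0,54],[0,0,0,0,0,0,60],[0,0,0,0,0,0,65],[0,0,-0.4,0,0,0,70]]]'
python3 -m crank '[[[0,0,-0.8,0,0,0,70],[0,0,-1,0,0,0,70],[0,0,-1,0,0,0,70],[0,0,-0.4,0,0,0,70],[0,0,0,0,0,0,70],[0,0,0,0,0,0,70],[0,0,0,0,0,0,70],[0,0,0,0,0,0,70]]]'
python3 go.py 448 -58 90 10; python3 go.py 546.5 -348.5 95 25|tail -1
```

```text
time_s: 15.35
eef_pos: [645.4, -136.6, 37.1]
ee_rot: [-0.001, -0.043, 0.999, 0.001]
force: [-0.5, 0.3, -0.2]
grip_width: 0.819
grip_force: 0.0
time_s: 16.15
eef_pos: [645.7, -136.8, 116.9]
ee_rot: [-0.001, -0.043, 0.999, 0.0]
force: [0.4, -0.7, 0.5]
grip_width: 0.82
grip_force: 0.0
t16.15 pos [ 645.7 -136.8  116.9] yaw95.0 tilt0.11 j6 -2.04 grip 0.82 0.0 F [ 0.4 -0.7  0.5]
turn z 10.62 units; shift x 4.48 y -7.24 z 1.08
turn z 8.75 units; shift x -6.00 y -7.17 z 0.88
```

```bash
python3 -m crank '[[[0,0,0,0,0,0.84,64],[0,0,0,0,0,0.84,64],[0,0,0,0,0,0.84,64],[0,0,0,0,0,0.84,64],[0,0,0,0,0,0.84,64],[0,0,0,0,0,0.8,64],[0,0,0,0,0,0,64],[0,0,0,0,0,0,64]]]'
python3 go.py 448 -58 60 55
```

```text
time_s: 16.95
eef_pos: [646.0, -136.9, 117.6]
ee_rot: [-0.0, 0.3, 0.954, 0.0]
force: [-0.2, 0.0, 0.0]
grip_width: 0.75
grip_force: 0.0
t16.95 pos [ 646.  -136.9  117.6] yaw55.1 tilt0.04 j6 -1.35 grip 0.75 0.0 F [-0.2  0.   0. ]
turn z 0.02 units; shift x 8.30 y -1.96 z 2.31
```

```bash
python3 -m crank '[[[0.9,-0.2,0,0,0,0,64],[0.9,-0.2,0,0,0,0,64],[0.9,-0.2,0.1,0,0,0,64],[0.9,-0.2,0.2,0,0,0,64],[0.9,-0.2,0.4,0,0,0,64],[0.9,-0.2,0.4,0,0,0,64],[0.9,-0.2,0.4,0,0,0,64],[0.9,-0.2,0.4,0,0,0,64]]]'
python3 -m crank '[[[0.6,-0.2,0.2,0,0,0,64],[0.5,-0.16,0.2,0,0,0,64],[0,0,0,0,0,0,64],[0,0,0,0,0,0,64],[0,0,0,0,0,0,64],[0,0,0,0,0,0,64],[0,0,0,0,0,0,64],[0,0,0,0,0,0,64]]]'
python3 go.py 448 -58 5 55
python3 - <<'E'
from ov import *
im={n:capture(n) for n in("scene","top")}
cv2.imwrite("pics/c2.png",np.hstack([cv2.resize(im["scene"][130:250,260:400],None,fx=2.8,fy=2.8,interpolation=2),cv2.resize(cv2.convertScaleAbs(im["top"][140:260,260:400],alpha=1.5),None,fx=2.8,fy=2.8,interpolation=2)]))
E
```

```text
time_s: 17.75
eef_pos: [474.8, -66.0, 70.2]
ee_rot: [0.0, 0.3, 0.954, -0.0]
force: [0.1, -0.4, -1.3]
grip_width: 0.754
grip_force: 0.0
time_s: 18.55
eef_pos: [448.2, -58.0, 60.6]
ee_rot: [0.0, 0.301, 0.954, -0.0]
force: [0.1, -0.0, 0.2]
grip_width: 0.75
grip_force: 0.0
t18.55 pos [448.2 -58.   60.6] yaw55.0 tilt0.01 j6 -1.35 grip 0.75 0.0 F [ 0.1 -0.   0.2]
turn z -0.00 units; shift x 0.01 y -0.01 z 2.22
```

View pics/c2.png

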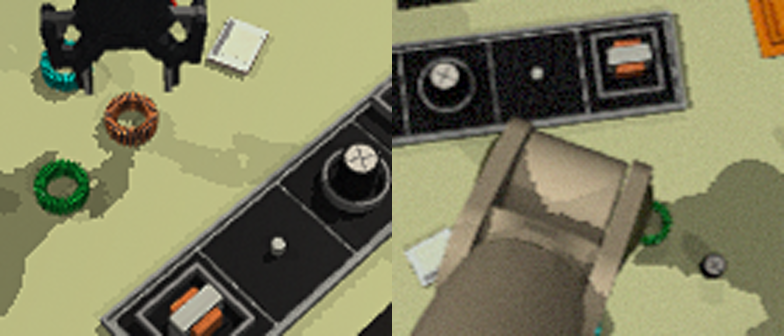

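The capacitor is in the cup and the transformer in the square. The open fingers straddle the copper coil, crop (131,120), so I'll descend and grip it.

```bash
python3 -m crank '[[[0,0,0.5,0,0,0,64],[0,0,0.7,0,0,0,64],[0,0,0.6,0,0,0,64],[0,0,0.3,0,0,0,64],[0,0,0.12,0,0,0,64],[0,0,0,0,0,0,64],[0,0,0,0,0,0,58],[0,0,0,0,0,0,52]]]' 30
python3 -m crank '[[[0,0,0,0,0,0,45],[0,0,0,0,0,0,40],[0,0,0,0,0,0,40],[0,0,0,0,0,0,40],[0,0,0,0,0,0,40],[0,0,-0.3,0,0,0,40],[0,0,-0.7,0,0,0,40],[0,0,-1,0,0,0,40]]]'
python3 go.py 636.6 -36.9 60 55
```

```text
time_s: 19.45
eef_pos: [448.4, -58.0, 5.6]
ee_rot: [0.001, 0.301, 0.954, -0.0]
force: [0.3, 0.1, -0.6]
grip_width: 0.609
grip_force: 0.0
time_s: 20.25
eef_pos: [447.5, -57.7, 55.5]
ee_rot: [-0.001, 0.301, 0.954, 0.0]
force: [0.5, 0.3, -1.4]
grip_width: 0.574
grip_force: 31.7
t20.25 pos [447.5 -57.7  55.5] yaw55.0 tilt0.10 j6 -1.35 grip 0.574 31.7 F [ 0.5  0.3 -1.4]
turn z -0.01 units; shift x -5.72 y 5.02 z -0.18
```

```bash
python3 -m crank '[[[-0.5,0.4,-0.2,0,0,0,40],[-0.75,0.66,0,0,0,0,40],[-0.75,0.66,0,0,0,0,40],[-0.75,0.66,0,0,0,0,40],[-0.75,0.66,0,0,0,0,40],[-0.75,0.66,0,0,0,0,40],[-0.75,0.66,0,0,0,0,40],[-0.5,0.46,0,0,0,0,40]]]'
python3 -m crank '[[[-0.2,0.2,0,0,0,0,40],[0,0,0,0,0,0,40],[0,0,0,0,0,0,40],[0,0,0,0,0,0,40],[0,0,0,0,0,0,40],[0,0,0,0,0,0,40],[0,0,0,0,0,0,40],[0,0,0,0,0,0,40]]]'
python3 go.py 636.6 -36.9 14.5 55
```

```text
time_s: 21.05
eef_pos: [631.1, -38.0, 60.6]
ee_rot: [0.0, 0.301, 0.954, 0.0]
force: [-0.7, -0.3, -1.1]
grip_width: 0.574
grip_force: 31.7
time_s: 21.85
eef_pos: [636.7, -37.0, 60.1]
ee_rot: [-0.0, 0.301, 0.954, -0.0]
force: [-0.2, 0.7, -0.7]
grip_width: 0.57
grip_force: 31.7
t21.85 pos [636.7 -37.   60.1] yaw55.0 tilt0.00 j6 -1.20 grip 0.57 31.7 F [-0.2  0.7 -0.7]
turn z -0.00 units; shift x 0.01 y 0.00 z 1.82
```

```bash
python3 -m crank '[[[0,0,0.5,0,0,0,40],[0,0,0.5,0,0,0,40],[0,0,0.3,0,0,0,40],[0,0,0.2,0,0,0,40],[0,0,0.1,0,0,0,40],[0,0,0.1,0,0,0,40],[0,0,0.08,0,0,0,40],[0,0,0,0,0,0,40]]]'
python3 go.py 636.6 -36.9 13.5 55
```

```text
time_s: 22.65
eef_pos: [636.8, -37.0, 15.5]
ee_rot: [0.0, 0.301, 0.954, 0.0]
force: [-0.3, 0.2, -0.3]
grip_width: 0.576
grip_force: 31.7
t22.65 pos [636.8 -37.   15.5] yaw55.0 tilt0.00 j6 -1.20 grip 0.576 31.7 F [-0.3  0.2 -0.3]
turn z -0.00 units; shift x 0.01 y -0.00 z 0.08
```

```bash
python3 -m crank '[[[0,0,0.05,0,0,0,40],[0,0,0.01,0,0,0,40],[0,0,0,0,0,0,40],[0,0,0,0,0,0,52],[0,0,0,0,0,0,56],[0,0,0,0,0,0,60],[0,0,0,0,0,0,62],[0,0,-0.3,0,0,0,62]]]'
python3 -m crank '[[[0,0,-0.8,0,0,0,62],[0,0,-1,0,0,0,62],[0,0,-1,0,0,0,62],[0,0,-1,0,0,0,62],[0,0,-0.2,0,0,0,55],[0,0,0,0,0,0,55],[0,0,0,0,0,0,55],[0,0,0,0,0,0,55]]]'
python3 go.py 547 -348.5 90 25
```

```text
time_s: 23.45
eef_pos: [636.2, -36.8, 20.9]
ee_rot: [-0.001, 0.301, 0.954, -0.0]
force: [-0.6, 0.8, -0.6]
grip_width: 0.728
grip_force: 0.0
time_s: 24.25
eef_pos: [636.2, -36.8, 120.1]
ee_rot: [-0.001, 0.301, 0.954, -0.0]
force: [0.3, 0.0, -0.5]
grip_width: 0.643
grip_force: 0.0
t24.25 pos [636.2 -36.8 120.1] yaw55.0 tilt0.14 j6 -1.20 grip 0.643 0.0 F [ 0.3  0.  -0.5]
turn z 3.75 units; shift x -9.79 y -8.50 z 1.20
```

```bash
python3 -m crank '[[[0,0,0,0,0,0.75,55],[0,0,0,0,0,0.75,55],[0,0,0,0,0,0.75,55],[0,0,0,0,0,0.75,55],[0,0,0,0,0,0.75,55],[0,0,0,0,0,0,55],[-0.5,-0.4,0,0,0,0,55],[-0.9,-0.8,0,0,0,0,55]]]'
python3 -m crank '[[[-0.9,-0.8,0,0,0,0,55],[-0.9,-0.8,0,0,0,0,55],[-0.9,-0.8,0,0,0,0,55],[-0.9,-0.8,0.1,0,0,0,55],[-0.9,-0.8,0.1,0,0,0,55],[-0.9,-0.8,0.2,0,0,0,55],[-0.9,-0.8,0.2,0,0,0,55],[-0.9,-0.8,0.3,0,0,0,55]]]'
python3 -m crank '[[[-0.9,-0.7,0.3,0,0,0,55],[-0.3,-0.2,0.3,0,0,0,55],[0,0,0.3,0,0,0,55],[0,0,0.2,0,0,0,55],[0,0,0,0,0,0,55],[0,0,0,0,0,0,55],[0,0,0,0,0,0,55],[0,0,0,0,0,0,55]]]'
python3 go.py 547 -348.5 14 25
python3 - <<'E'
from ov import *
im={n:capture(n) for n in("scene","top")}
cv2.imwrite("pics/c3.png",np.hstack([cv2.resize(im["scene"][200:320,190:310],None,fx=3.3,fy=3.3,interpolation=2),cv2.resize(cv2.convertScaleAbs(im["scene"][140:260,300:420],alpha=1.2),None,fx=3.3,fy=3.3,interpolation=2)]))
E
```

```text
time_s: 25.05
eef_pos: [624.1, -81.3, 121.1]
ee_rot: [-0.0, 0.535, 0.845, -0.0]
force: [1.5, -0.1, -0.6]
grip_width: 0.644
grip_force: 0.0
time_s: 25.85
eef_pos: [554.1, -314.2, 98.9]
ee_rot: [0.0, 0.537, 0.844, -0.0]
force: [0.3, -0.2, 0.3]
grip_width: 0.645
grip_force: 0.0
time_s: 26.65
eef_pos: [547.8, -348.5, 72.0]
ee_rot: [0.0, 0.537, 0.843, -0.0]
force: [0.5, 0.2, 0.1]
grip_width: 0.643
grip_force: 0.0
t26.65 pos [ 547.8 -348.5   72. ] yaw25.0 tilt0.04 j6 -1.18 grip 0.643 0.0 F [0.5 0.2 0.1]
turn z 0.00 units; shift x 0.02 y -0.03 z 2.32
```

View pics/c3.png

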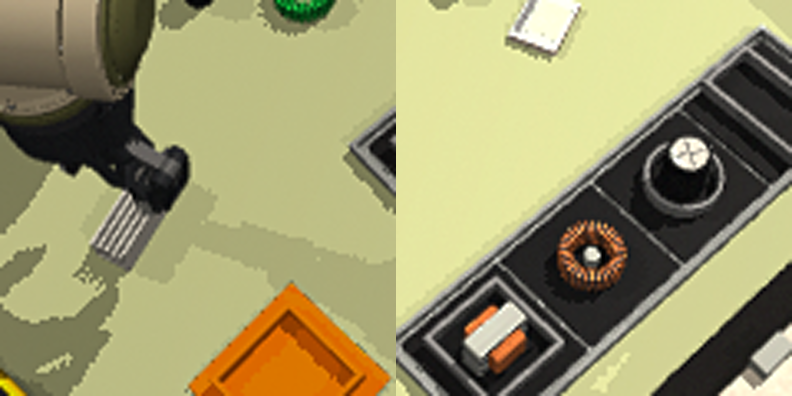

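The coil sits around the post. The gripper is over the long sink, crop (125,225), so I'll descend and grip it across its width.

```bash
python3 -m crank '[[[0,-0.03,0.5,0,0,0,55],[0,0,0.7,0,0,0,55],[0,0,0.6,0,0,0,55],[0,0,0.3,0,0,0,55],[0,0,0.12,0,0,0,55],[0,0,0,0,0,0,50],[0,0,0,0,0,0,40],[0,0,0,0,0,0,30]]]' 50
python3 -m crank '[[[0,0,0,0,0,0,15],[0,0,0,0,0,0,15],[0,0,0,0,0,0,15],[0,0,0,0,0,0,15],[0,0,0,0,0,0,15],[0,0,-0.3,0,0,0,15],[0,0,-0.7,0,0,0,15],[0,0,-1,0,0,0,15]]]'
python3 go.py 618.1 162.4 66 95.2
```

```text
time_s: 27.55
eef_pos: [547.1, -349.3, 16.8]
ee_rot: [0.001, 0.538, 0.843, -0.0]
force: [-0.3, 0.8, 0.8]
grip_width: 0.358
grip_force: 0.0
time_s: 28.35
eef_pos: [546.1, -348.5, 65.5]
ee_rot: [-0.002, 0.538, 0.843, 0.0]
force: [0.8, -0.1, -0.6]
grip_width: 0.287
grip_force: 49.6
t28.35 pos [ 546.1 -348.5   65.5] yaw25.0 tilt0.18 j6 -1.18 grip 0.287 49.6 F [ 0.8 -0.1 -0.6]
turn z -8.78 units; shift x -4.72 y 20.09 z -0.02
```

```bash
python3 -m crank '[[[0,0,-0.5,0,0,-0.88,15],[0,0,-0.5,0,0,-0.88,15],[0,0,-0.5,0,0,-0.88,15],[0,0,-0.5,0,0,-0.88,15],[0,0,-0.2,0,0,-0.88,15],[0,0,0,0,0,-0.88,15],[0,0,0,0,0,-0.88,15],[0,0,0,0,0,-0.88,15]]]'
python3 -m crank '[[[0,0,0,0,0,-0.88,15],[0,0,0,0,0,-0.86,15],[0,0,0,0,0,0,15],[-0.2,0.8,0,0,0,0,15],[-0.23,1,0,0,0,0,15],[-0.23,1,0,0,0,0,15],[-0.23,1,0,0,0,0,15],[-0.23,1,0,0,0,0,15]]]'
python3 go.py 618.1 162.4 66 95.2
```

```text
time_s: 29.15
eef_pos: [546.7, -348.9, 121.1]
ee_rot: [-0.0, 0.073, 0.997, 0.0]
force: [0.1, 0.7, -0.2]
grip_width: 0.287
grip_force: 49.7
time_s: 29.95
eef_pos: [563.8, -226.0, 121.1]
ee_rot: [-0.0, -0.043, 0.999, 0.0]
force: [0.3, 0.3, -1.0]
grip_width: 0.284
grip_force: 49.7
t29.95 pos [ 563.8 -226.   121.1] yaw95.0 tilt0.01 j6 -2.23 grip 0.284 49.7 F [ 0.3  0.3 -1. ]
turn z -0.03 units; shift x -3.57 y 15.27 z 2.21
```

```bash
python3 -m crank '[[[-0.23,1,0,0,0,0,15],[-0.23,1,0,0,0,0,15],[-0.23,1,0,0,0,0,15],[-0.23,1,0,0,0,0,15],[-0.23,1,0,0,0,0,15],[-0.23,1,0,0,0,0,15],[-0.23,1,0,0,0,0,15],[-0.23,1,0,0,0,0,15]]]'
python3 -m crank '[[[-0.23,1,0,0,0,0,15],[-0.23,1,0,0,0,0,15],[-0.23,1,0,0,0,0,15],[-0.23,1,0,0,0,0,15],[-0.23,1,0,0,0,0,15],[-0.23,1,0,0,0,0,15],[0,0.5,0,0,0,0,15],[0,0,0,0,0,0,15]]]'
python3 go.py 618.1 162.4 66 95.2
```

```text
time_s: 30.75
eef_pos: [591.5, -22.6, 121.2]
ee_rot: [-0.0, -0.044, 0.999, -0.0]
force: [0.4, 0.3, -0.2]
grip_width: 0.291
grip_force: 49.7
time_s: 31.55
eef_pos: [610.7, 142.4, 120.9]
ee_rot: [-0.0, -0.045, 0.999, 0.0]
force: [-0.3, -0.1, -0.5]
grip_width: 0.289
grip_force: 49.7
t31.55 pos [610.7 142.4 120.9] yaw95.2 tilt0.03 j6 -1.62 grip 0.289 49.7 F [-0.3 -0.1 -0.5]
turn z 0.00 units; shift x -0.37 y 0.77 z 2.20
```

```bash
python3 -m crank '[[[-0.17,0.35,0,0,0,0,15],[-0.17,0.4,0,0,0,0,15],[0,0,0.8,0,0,0,15],[0,0,0.8,0,0,0,15],[0,0,0.8,0,0,0,15],[0,0,0.4,0,0,0,15],[0,0,0,0,0,0,15],[0,0,0,0,0,0,15]]]'
python3 go.py 618.1 162.4 25 95.2
python3 - <<'E'
from ov import *
s=sense();im={n:capture(n) for n in("scene","top")}
x,y,z=s["eef_pos"]
M["sink"]=box(72,26,0,28); M["tr"]=box(96,52,18,18)
tiles({"sink":(x,y,z-16.5,np.radians(5.2)),"tr":(618.1,162.4,4,np.radians(5.2))},"pics/c4.png",im,half=28,s=5)
E
```

```text
time_s: 32.35
eef_pos: [618.5, 160.7, 51.9]
ee_rot: [0.001, -0.045, 0.999, 0.0]
force: [-0.6, 0.1, -0.7]
grip_width: 0.288
grip_force: 49.7
t32.35 pos [618.5 160.7  51.9] yaw95.2 tilt0.07 j6 -1.59 grip 0.288 49.7 F [-0.6  0.1 -0.7]
turn z -0.00 units; shift x 0.01 y 0.07 z 1.08
```

View pics/c4.png

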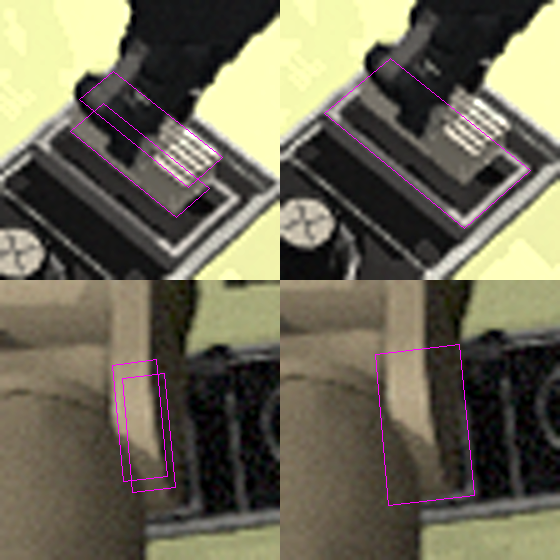

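The sink's outline and the trough's outline both fit the picture: sink end at tile (222,157), trough corners at (527,170) and (465,228). Lowering.

```bash
python3 -m crank '[[[0,0.05,0.3,0,0,0,15],[0,0,0.3,0,0,0,15],[0,0,0.2,0,0,0,15],[0,0,0.1,0,0,0,15],[0,0,0.05,0,0,0,15],[0,0,0,0,0,0,15],[0,0,0,0,0,0,15],[0,0,0,0,0,0,15]]]'
python3 go.py 618.1 162.4 25 95.2
```

```text
time_s: 33.25
eef_pos: [617.9, 162.0, 27.6]
ee_rot: [0.0, -0.045, 0.999, -0.0]
force: [-0.9, -0.6, -0.9]
grip_width: 0.285
grip_force: 49.7
t33.25 pos [617.9 162.   27.6] yaw95.2 tilt0.03 j6 -1.59 grip 0.285 49.7 F [-0.9 -0.6 -0.9]
turn z 0.00 units; shift x -0.01 y 0.02 z 0.10
```

```bash
python3 -m crank '[[[0,0,0.05,0,0,0,15],[0,0,0.04,0,0,0,15],[0,0,0,0,0,0,15],[0,0,0,0,0,0,15],[0,0,0,0,0,0,28],[0,0,0,0,0,0,32],[0,0,0,0,0,0,38],[0,0,0,0,0,0,44]]]'
python3 -m crank '[[[0,0,-0.4,0,0,0,50],[0,0,-0.8,0,0,0,50],[0,0,-1,0,0,0,50],[0,0,-1,0,0,0,50],[0,0,-1,0,0,0,50],[0.5,0,-1,0,0,0,50],[1,0,-1,0,0,0,50],[1,0,0,0,0,0,50]]]'
python3 -m crank '[[[1,0,0,0,0,0,50],[1,0,0,0,0,0,50],[1,0,0,0,0,0,50],[1,0,0,0,0,0,50],[1,0,0,0,0,0,50],[1,0,0,0,0,0,50],[0.5,0,0,0,0,0,50],[0,0,0,0,0,0,50]]]'
python3 - <<'E'
from ov import *
im={n:capture(n) for n in("scene","top")}
f=lambda n,a,b,c,d:cv2.resize(im[n][a:b,c:d],(400,300),interpolation=2)
cv2.imwrite("pics/c5.png",np.vstack([np.hstack([f("scene",140,275,290,470),f("scene",160,310,180,380)]),np.hstack([f("top",120,240,220,380),f("top",150,270,340,500)])]))
E
```

```text
time_s: 34.05
eef_pos: [617.8, 162.0, 25.1]
ee_rot: [0.0, -0.045, 0.999, -0.0]
force: [0.9, 0.2, -0.5]
grip_width: 0.515
grip_force: 0.0
time_s: 34.85
eef_pos: [556.2, 156.3, 184.2]
ee_rot: [0.003, -0.045, 0.999, 0.0]
force: [0.2, -0.1, -0.1]
grip_width: 0.59
grip_force: 0.0
time_s: 35.65
eef_pos: [392.9, 141.6, 180.9]
ee_rot: [0.001, -0.046, 0.999, 0.0]
force: [0.4, -0.2, 1.1]
grip_width: 0.585
grip_force: 0.0
```

View pics/c5.png

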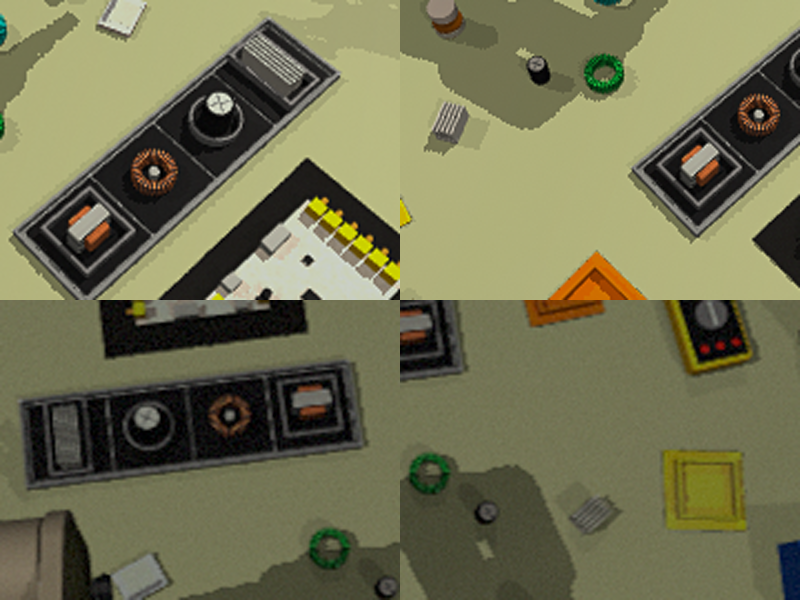

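All four parts are in their holders, and the small capacitor and short sink have not moved. I'll do one overlay check at floor height before handing in.

```bash
python3 - <<'E'
from ov import *
im={n:capture(n) for n in("scene","top")}
a=np.radians(5.2)
tiles({"cap":(627.4,62.8,8,0),"sink":(618.1,162.4,8,a),"tra":(645.8,-136.6,8,a+np.pi/2),"coil":(636.6,-36.9,8,0)},"pics/c6.png",im)
E
```

```text
(no output)
```

View pics/c6.png

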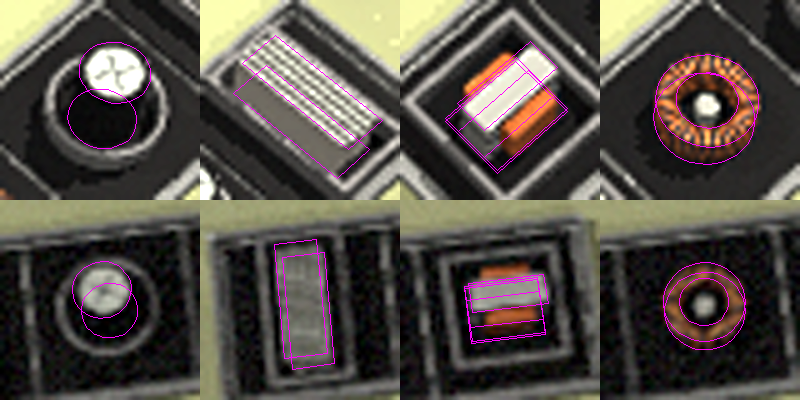

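The overlays match all four parts at floor height to about a pixel (2–3 mm). The arm is clear, so I'm handing in.

```bash
python3 -c "
from rig import *
print(finish_job())"
```

```text
the job is handed in; nothing more can be done
None
```

I packed all four parts in their holders and handed the job in at about 36 s of the 102 s allowed; the last pictures showed each part seated within about a pixel (2–3 mm) and the small capacitor and short heat sink still in place, though no verdict came back.

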